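# Load handle grips, roll the tote into the bay and bolt it in

### The arm

A 6-joint arm with a two-finger parallel gripper is mounted at the origin on the work surface. World frame = base frame: x ahead of the robot, y to its left, z up, the work surface at z = 0. Lengths are in m, angles in rad, forces in N, time in s.
With the tool pointing down it reaches from about 0.375 to 0.925 m from the base axis. Payload 5.7 kg.
Tool frame: the origin (TCP) lies at the very end of the fingers, on their centre line; the grasp point (between the pads) lies 19 mm behind it (manip.grip_point_offset is the distance from the TCP to the grasp point, in m); z points along the fingers, y is the line along which they close (so a half turn about z gives the same grasp; the last joint's range is limited). The gripper opens to 88 mm and grips with 3 to 60 N. Pads are 20 mm wide; open, the fingers measure 115 mm over their backs; the gripper's body (75 mm by 178 mm) begins 61 mm behind the grasp point.
Start: joints at [-1.31, 0.359, 1.51, -0, 1.272, -0.115], TCP at [0.22, -0.558, 0.223] pointing down, gripper open.
Joint ranges: [-2.97, 2.97], [-1.01, 2.36], [0.21, 2.38], [-0.96, 4.11], [0.2, 2.71], [-2.98, 2.98]. Speed limits (rad/s): [2.39, 2.39, 3.14, 3.14, 3.14, 3.14].

### API

Orientations are given as a 3x3 rotation matrix whose columns are the frame's x, y, z axes.
In Python, from workcell import manip gives the robot as it stands.
- The arm moves only by the tool jog_arm, never from a script. Its arguments are lists of equal length, an entry for each row: "dp": the shift along the tool's x, y, z in mm, a list of three; "turn": the turn about the tool's z in degrees; "fingers": the opening, from 0 (shut) to 1 (fully open). In form: {"dp": [[x, y, z], ...], "turn": [turn, ...], "fingers": [fingers, ...]}. A call has 1 to 10 rows; each row shifts and turns the commanded pose from where the row before left it, along the tool's axes as they then stand; what a row does not reach is not made up. A row lasts 1/10 s, in which the tool goes at most 50 mm and 8.59 degrees, less where a joint would pass 70% of its speed; a pose out of reach is approached as far as the arm can. A call with a gripper value outside its range is refused whole. The fingers move at their own pace and stop on an object; "newtons" is the grip in N (left out, the last holds). Time passes only in rows, so rows that do not move let the fingers close. It gives the time, the measured TCP pose, the force, the opening and the grip force at its end, in the units of the state.
- manip.get_obs(): the state, without advancing time (a new reading comes with each control period).
- manip.capture(name): name is "scene" or "top" or "wrist"; returns a dict with "color" (420x560x3 uint8, blue, green, red), "range_z" (420x560 float32, m along the optical axis (not along the pixel's ray), 0 where there is no reading), "camera_matrix" (3x3 intrinsics, pixels), "R" (3x3) and "t" (3): a world point X has camera coordinates R X + t; the wrist camera has in their place "tool_from_camera" (4x4, takes a point from camera to tool coordinates, whose origin is the TCP and whose axes are the flange's). Camera axes: x right, y down, z forward; pixel columns grow to the right and rows downward; lengths in m; the calibration is good to about 2 mm. The wrist camera is an equidistant fisheye: a pixel r from the principal point sees the ray r / f radians off the axis. A picture is of the moment at which its call begins: read the wrist's pose just before it.
- manip.sign_off(): hands the job in; it is judged then, once.
The state is a dict: "time_s": time; "joints": joint angles; "dq": joint speeds; "joint_efforts": joint torques, N m; "ee_pos": TCP position; "tcp_rot": TCP orientation; "ft_force": force on the tool from outside, world axes, zero at the start; "moment": the same for the moment, N m; "grip_width": finger opening in m; "gripper_force": force on a finger pad.
Only numpy, scipy, OpenCV 4.12 (cv2) and the standard library are available. Lean on these libraries where they do the work, as an engineer would, in place of code of your own. Each camera call takes 0.05 s, during which the arm holds its last target. There are 200 camera calls.

### The job

Clear the grey honing stone out of the wooden tote on the roller track and lay it on its yellow board, and put every loose handle grip on the bench into the tote; then push the loaded tote along the rollers, without lifting it off them, until it is fully home against the end stop of the red bay. With it home, take the mallet and drive the brass-headed locking bolt beside the bay fully down with the mallet (never with the gripper or arm), then put the mallet back on its cork mat, leaving the steel feeler gauge block and the screwdriver where they lie.

Things in the scene. Friction and masses are not known exactly. Their poses are not given: they have to be found in the camera images.
- track: Fixed roller track, origin on the bench under the roller row; y runs along the track towards the red bay, x across it away from the robot. 14 free steel rollers (24 mm thick, 150 mm long, y = -238 to +230 mm), tops 45 mm up. Green rails at x = +-76.5 to +-84.5 mm, 57 mm high, y = -260 to +270 mm.
- bay_home (a point): Where the tote's origin is when fully home: track x = 0, y = +140, z = 45 mm. The red end stop's inner face is 105 mm further along +y (98 mm high, like the red far-side wall at x = 84.5 to 100.5 mm).
- tote: Open wooden tote on the rollers, 145 (x) x 210 (y) x 45 mm high, walls and floor 5 mm, 0.35 to 0.75 kg. Origin at the centre of its underside, axes parallel to the track's; 4 mm play to each rail; 1 to 3 N rolls it. A brass lug (16 mm along y) juts 22 mm from its -x side at y = -30, z = 18 to 32 mm. Short of home (4 mm or more) the bolt lands on this lug; home, it drops behind it.
- bolt (a joint): Travel of the locking bolt in m: 0 up (starts within 2 mm of it), 0.028 fully down. It slides straight down, needs about 7 N at first and 9 N at the bottom, and friction keeps it where it is left.
- bolt_top (a point): Centre of the top of the bolt's round brass head (28 mm across, 8 mm thick, 14 mm shank), at track x = -87, y = +91 mm, on the robot's side: 145 mm above the bench when up, 117 mm fully down. Its bracket post stands at track x = -120 to -108, y = 76 to 106 mm, 105 mm high.
- grip0: Handle grip, one of two to four loose on the bench (None if absent), all alike: dark hardwood bar 96 x 24 x 24 mm with a brass ferrule 20 mm across standing out 16 mm from its +x end. Origin at the centre of the bar, 12 mm above what it lies on; x along the bar. Any long face may be underneath. About 60 to 105 g.
- grip1: Handle grip, one of two to four loose on the bench (None if absent), all alike: dark hardwood bar 96 x 24 x 24 mm with a brass ferrule 20 mm across standing out 16 mm from its +x end. Origin at the centre of the bar, 12 mm above what it lies on; x along the bar. Any long face may be underneath. About 60 to 105 g.
- grip2: Handle grip, one of two to four loose on the bench (None if absent), all alike: dark hardwood bar 96 x 24 x 24 mm with a brass ferrule 20 mm across standing out 16 mm from its +x end. Origin at the centre of the bar, 12 mm above what it lies on; x along the bar. Any long face may be underneath. About 60 to 105 g.
- grip3: Handle grip, one of two to four loose on the bench (None if absent), all alike: dark hardwood bar 96 x 24 x 24 mm with a brass ferrule 20 mm across standing out 16 mm from its +x end. Origin at the centre of the bar, 12 mm above what it lies on; x along the bar. Any long face may be underneath. About 60 to 105 g.
- mallet: Boxwood mallet, 0.3 kg, standing on a striking face on the mat. Origin at the centre of that face. Head 50 (x) x 44 (y) x 80 mm (z), brass-banded; striking faces z = 0 and 80 mm. Handle 22 x 22 mm, level, centred at z = 40 mm, x = -25 to -145 mm, pointing roughly to the robot. Centre of mass near x = -10 mm; grasp across the handle at x = -50 mm.
- mallet_head (a point): Centre of the mallet's head (40 mm above its lower striking face).
- mat: Fixed cork mat 220 (x) x 140 (y) x 4 mm thick, where the mallet starts and belongs. Origin at the centre of its underside.
- hone: Grey honing stone 110 (x) x 46 (y) x 25 mm, 0.25 to 0.45 kg, left lying in the tote. Origin at the centre of its underside; x along its length.
- board: Fixed yellow board 130 (x) x 80 (y) x 4 mm on the bench between the grips and the mallet's mat, where the honing stone belongs. Origin at the centre of its underside.
- feeler: Bystander: steel feeler gauge block 100 x 30 x 20 mm, on the bench by the empty end of the track. Leave alone.
- driver: Bystander: screwdriver lying beyond the bay end of the track. Leave alone.

How it is judged:
By the outcome, as a careful person would: the job done as asked, in the order asked, and still so for the second after the job is handed in, with the robot touching nothing.
Of grip0, grip1, grip2, grip3 only 2 to 4 are there at a start; the rules pass over those that are not, and their reading is None.
At some moment in a run one of grip0, grip1, grip2, grip3 may be knocked a few centimetres aside while the robot is not near it.
Once in a run the grip may slacken for a moment while it holds something.
It also fails if it takes over 208 s, if anything falls off the work surface, if the arm or the gripper's body presses on something with over 40 N, if the wrist force passes 120 N, or if a joint passes its speed limit or range.

## Working session

There is one attempt and no reset: what is moved stays moved. The work goes in short steps, Python scripts to look and compute and a tool call to move; the robot and the scene stay as the last step left them, time stands still between calls to the robot, and variables do not carry over. Pictures are saved under pics/ and viewed, at most 14 in all, crops included, and the job is handed in when it is done.

Besides the shell and the picture viewer there is one more tool, called as name(argument=value, ...) on one line, values as JSON. jog_arm: Moves the arm, as the interface text tells. Its arguments: {"type":"object","properties":{"dp":{"type":"array","items":{"type":"array","items":{"type":"number"}}},"turn":{"type":"array","items":{"type":"number"}},"fingers":{"type":"array","items":{"type":"number"}},"newtons":{"type":"number"}},"required":["dp","turn","fingers"]}

```bash
ls; mkdir -p pics; cat > h.py <<'E'
import numpy as np, cv2
from workcell import manip
def cap(n):
    o=manip.get_obs(); c=manip.capture(n); return o,c
def world(c):
    K=c["camera_matrix"];z=c["range_z"];v,u=np.mgrid[:z.shape[0],:z.shape[1]]
    P=np.stack([(u-K[0,2])/K[0,0]*z,(v-K[1,2])/K[1,1]*z,z],-1)
    W=(P-c["t"])@c["R"]; W[z<=0]=np.nan; return W
E
python3 - <<'E'
from h import *
for n in("top","scene"):
    o,c=cap(n); np.savez(n+"0.npz",**c); cv2.imwrite(f"pics/{n}0.png",c["color"])
    W=world(c); print(n,c["R"].round(3).tolist(),c["t"],W[210,280],np.nanmin(W,(0,1)),np.nanmax(W,(0,1)))
print(o)
E
```

```text
pics
top [[-0.019, -1.0, 0.011], [-0.994, 0.018, -0.106], [0.106, -0.013, -0.994]] [0.0073898  0.56892014 1.4800194 ] [ 0.57351273 -0.01070208  0.05949096] [-0.19078124 -1.34378777 -0.78473254] [1.66489822 1.24684512 0.89892751]
scene [[0.784, 0.62, -0.02], [0.348, -0.466, -0.813], [-0.513, 0.631, -0.581]] [-0.43196683 -0.0842942   1.35044858] [ 0.42538992  0.12456839 -0.00415995] [-1.32039857 -0.68740248 -0.76950503] [1.39306823 1.87613002 0.62615773]
{'time_s': 0.05, 'joints': array([-1.31010548e+00,  3.59472335e-01,  1.51138655e+00,  2.81281471e-05,
        1.27250254e+00, -1.15112883e-01]), 'dq': array([ 0.00159166, -0.00136487, -0.00232019, -0.00098647, -0.00118077,
        0.00083966]), 'joint_efforts': array([ 8.16536085e-04, -5.16804886e+01, -2.71680164e+01,  6.77761179e-02,
        2.75363453e-02, -3.21210484e-05]), 'ee_pos': array([ 0.22003492, -0.55748284,  0.22184651]), 'tcp_rot': array([[ 9.30216028e-01,  3.67012203e-01, -4.29919082e-04],
       [ 3.67012383e-01, -9.30214473e-01,  1.71593501e-03],
       [ 2.29852136e-04, -1.75397588e-03, -9.99998435e-01]]), 'ft_force': array([ 0.02028853, -0.37379225, -0.24227714]), 'moment': array([ 0.00590546,  0.03500995, -0.06950798]), 'gripper_force': 0.0, 'grip_width': 0.0877852129432325}
```

View pics/top0.png

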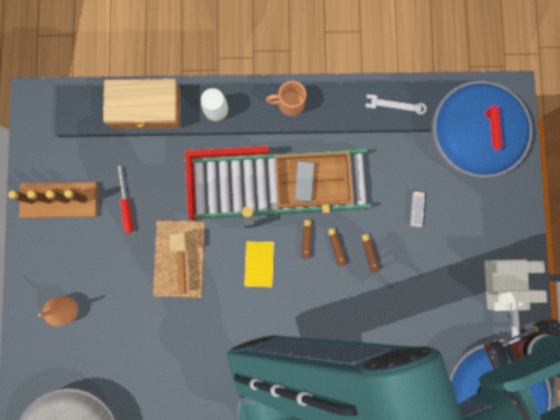

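View pics/scene0.png

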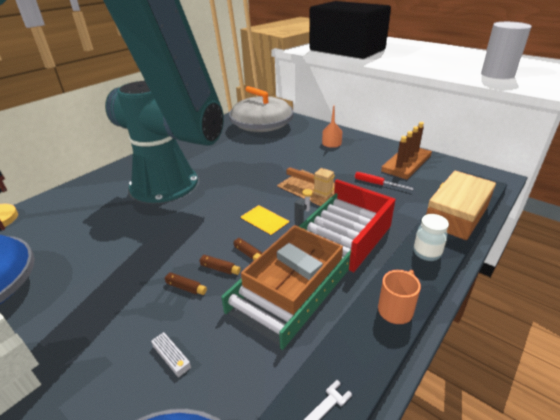

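The top view shows the tote around (312,180) holding the hone at (305,181). Three grips lie at (307,239), (337,246) and (371,252), and the board is at (259,264). The mallet is at (180,258) on its mat, the bolt at (248,212), and the red bay at (190,185). Next I'll measure these.

```bash
cat >> h.py <<'E'
def rect(P):
    (cx,cy),(w,h),a=cv2.minAreaRect((P[:,:2]*1000).astype(np.float32))
    if w<h: w,h,a=h,w,a+90
    return np.round([cx,cy,w,h,(a+90)%180-90],1)
def blob(W,box,z0,z1,mask=None,minn=25):
    u0,v0,u1,v1=box; m=np.zeros(W.shape[:2],bool); m[v0:v1,u0:u1]=1
    m&=(W[...,2]>z0)&(W[...,2]<z1)
    if mask is not None: m&=mask
    n,l,s,_=cv2.connectedComponentsWithStats(m.astype(np.uint8))
    return [(s[i,4],rect(W[l==i]),np.median(W[l==i][:,2]).round(4),np.median(W[l==i][:,:2],0).round(4)) for i in range(1,n) if s[i,4]>=minn]
E
python3 - <<'E'
from h import *
c=dict(np.load("top0.npz")); W=world(c); hsv=cv2.cvtColor(c["color"],cv2.COLOR_BGR2HSV)
H,S,V=hsv[...,0],hsv[...,1],hsv[...,2]
print("grips",*blob(W,(290,219,400,280),.015,.04),sep="\n")
print("board",*blob(W,(230,230,290,300),-.01,.02,(H>20)&(H<35)&(S>150)&(V>120)),sep="\n")
print("hone",*blob(W,(290,155,330,208),.06,.09,S<90),sep="\n")
print("tote rim",*blob(W,(260,145,365,215),.082,.1),sep="\n")
print("rails",*blob(W,(185,140,375,225),.03,.075,(H>50)&(H<90)&(S>80)),sep="\n")
print("red",*blob(W,(180,140,275,225),.085,.11,((H<8)|(H>172))&(S>150)),sep="\n")
print("bolt",*blob(W,(235,200,262,228),.13,.16,minn=5),sep="\n")
print("post",*blob(W,(235,200,262,235),.08,.12,minn=5),sep="\n")
print("mallet head",*blob(W,(150,215,210,300),.07,.1,minn=10),sep="\n")
print("handle",*blob(W,(150,245,210,300),.04,.07,minn=10),sep="\n")
print("mat",*blob(W,(145,215,215,305),-.01,.02,(H>5)&(H<25)&(S>60)),sep="\n")
print("lug",*blob(W,(310,200,345,220),.06,.09,(H>15)&(H<32)&(S>110),5),sep="\n")
print("feeler",*blob(W,(400,180,435,235),.01,.04),sep="\n")
print(np.nanmedian(W[290:320,300:340,2]), np.nanmedian(W[300:320,210:230,2]))
E
```

```text
grips
(np.int32(300), array([491.7, -86.7, 111. ,  24.2,  -4.8]), np.float64(0.0232), array([ 0.4887, -0.0866]))
(np.int32(302), array([ 467.3, -174.6,  111.2,   24.8,   14.8]), np.float64(0.023), array([ 0.4662, -0.1743]))
(np.int32(309), array([ 448.1, -271.7,  111.6,   24.8,   14. ]), np.float64(0.0232), array([ 0.4471, -0.2715]))
board
(np.int32(1182), array([422.3,  54.4, 128.5,  79.1,  -1.1]), np.float64(0.0041), array([0.4223, 0.0532]))
hone
(np.int32(632), array([654.3, -81. , 110.5,  46.2,  -5.6]), np.float64(0.0752), array([ 0.6531, -0.0807]))
tote rim
(np.int32(44), array([743.8,  31.6,  22.7,  17.2,  88.3]), np.float64(0.0967), array([0.7423, 0.0343]))
(np.int32(524), array([ 657.9, -106. ,  210.7,  146.6,  -87.8]), np.float64(0.0898), array([ 0.6607, -0.1117]))
rails
(np.int32(52), array([ 742.5, -240.1,   46.5,    7.3,  -87.8]), np.float64(0.0567), array([ 0.7417, -0.2387]))
(np.int32(169), array([726.8, 120.2, 228.9,   8.5, -86.6]), np.float64(0.0552), array([0.7269, 0.1101]))
(np.int32(110), array([ 581.1, -213.1,  113.2,    8.1,  -87.8]), np.float64(0.0557), array([ 
[... 707 characters left out ...]
,  2.769e+02,  5.070e+01,  4.550e+01, -4.000e-01]), np.float64(0.083), array([0.4868, 0.2757]))
handle
(np.int32(14), array([471.8, 254.8,  15.6,   3.8, -10.5]), np.float64(0.0554), array([0.4708, 0.2547]))
(np.int32(350), array([403.4, 272.8, 118.5,  23.9,   3.2]), np.float64(0.0538), array([0.4033, 0.2718]))
mat
(np.int32(2970), array([444.1, 288.7, 223.7, 144.4,  -2.4]), np.float64(0.0037), array([0.4376, 0.2977]))
lug
(np.int32(54), array([ 576.2, -140.2,   23.5,   20.5,    2.5]), np.float64(0.0765), array([ 0.5765, -0.1381]))
feeler
(np.int32(372), array([ 575.3, -416. ,  101. ,   32.1,   -7.8]), np.float64(0.0208), array([ 0.5745, -0.4147]))
0.0002840570015760098 0.00010292666809631111
```

```bash
python3 -c "
import cv2
a=cv2.imread('pics/top0.png')[140:300,140:400];cv2.imwrite('pics/c.png',cv2.resize(a,(780,480),interpolation=2))"
```

```text
(no output)
```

View pics/c.png

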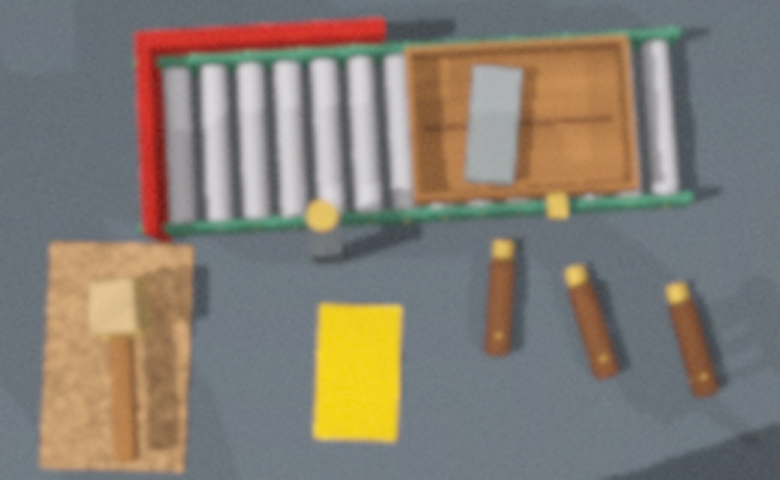

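The crop shows the three grips with their ferrules pointing away from the robot, the hone in the left half of the tote, and the mallet handle pointing towards the robot. The geometry fits the scene description: track yaw about 2.4°, origin near (654,-8), tote at track y of about -98. I'll start with the hone.

jog_arm(dp=[[0,0,0],[0,0,0],[0,0,0],[31,-34,0],[31,-34,0],[31,-34,0],[31,-34,0],[31,-34,0],[31,-34,0],[31,-34,0]], turn=[7.2,7.2,7.1,0,0,0,0,0,0,0], fingers=[1,1,1,1,1,1,1,1,1,1], newtons=40)

```text
time_s: 1.1
ee_pos: [0.4378, -0.3182, 0.2224]
tcp_rot: [[1.0, 0.0, -0.0], [0.0, -1.0, 0.0], [-0.0, -0.0, -1.0]]
ft_force: [-0.7, -0.4, 0.6]
grip_width: 0.088
gripper_force: 0.0
```

jog_arm(dp=[[31,-34,0],[31,-34,0],[31,-34,0],[31,-34,0],[31,-34,0],[31,-34,0],[31,-34,0],[0,0,0],[0,0,0]], turn=[0,0,0,0,0,0,0,5.6,0], fingers=[1,1,1,1,1,1,1,1,1])

```text
time_s: 2.0
ee_pos: [0.6542, -0.0805, 0.2218]
tcp_rot: [[0.995, -0.096, -0.001], [-0.096, -0.995, 0.0], [-0.001, -0.0, -1.0]]
ft_force: [-0.1, 0.7, 0.5]
grip_width: 0.0878
gripper_force: 0.0
```

```bash
cat >> h.py <<'E'
def tool_delta(x,y,z,yaw):
    "tool-axes shift (mm) and then turn (deg) from the current pose to x,y,z (mm), yaw (deg)"
    o=manip.get_obs(); R=o["tcp_rot"]; d=np.array([x,y,z])-o["ee_pos"]*1000
    y0=np.degrees(np.arctan2(R[1,0],R[0,0]))
    print("t",round(o["time_s"],2),"pos",(o["ee_pos"]*1000).round(1),"yaw",y0.round(2),"f",o["ft_force"].round(1),"w",round(o["grip_width"]*1000,1),"gf",round(float(o["gripper_force"]),1),"| dp",(d@R).round(1),"turn",round(y0-yaw,2))
E
python3 -c "
from h import *
tool_delta(654.3,-81,54,-5.6)"
```

```text
t 2.0 pos [654.2 -80.5 221.8] yaw -5.49 f [-0.1  0.7  0.5] w 87.8 gf 0.0 | dp [  0.4   0.5 167.8] turn 0.11
```

jog_arm(dp=[[0,0,25],[0,0,30],[0,0,30],[0,0,30],[0,0,25],[0,0,15],[0,0,8],[0,0,4],[0,0,0],[0,0,0]], turn=[0,0,0,0,0,0,0,0,0,0], fingers=[1,1,1,1,1,1,1,1,0,0])

```text
time_s: 3.0
ee_pos: [0.6548, -0.0821, 0.0568]
tcp_rot: [[0.995, -0.097, 0.002], [-0.097, -0.995, -0.0], [0.002, 0.0, -1.0]]
ft_force: [0.8, 1.0, -1.1]
grip_width: 0.0752
gripper_force: 0.0
```

jog_arm(dp=[[0,0,0],[0,0,0],[0,0,0],[0,0,0],[0,0,0]], turn=[0,0,0,0,0], fingers=[0,0,0,0,0])

```text
time_s: 3.5
ee_pos: [0.6543, -0.0817, 0.056]
tcp_rot: [[0.995, -0.097, 0.001], [-0.097, -0.995, 0.0], [0.001, -0.0, -1.0]]
ft_force: [0.1, 1.0, 3.3]
grip_width: 0.0458
gripper_force: 40.0
```

jog_arm(dp=[[0,0,-10],[0,0,-20],[0,0,-30],[0,0,-25],[0,0,0],[-29.3,-16.5,0],[-29.3,-16.5,0],[-29.3,-16.5,0],[-29.3,-16.5,0],[-29.3,-16.5,0]], turn=[0,0,0,0,-4.4,0,0,0,0,0], fingers=[0,0,0,0,0,0,0,0,0,0])

```text
time_s: 4.5
ee_pos: [0.5074, 0.0041, 0.1408]
tcp_rot: [[1.0, -0.02, -0.001], [-0.02, -1.0, -0.0], [-0.001, 0.0, -1.0]]
ft_force: [0.5, -1.1, -2.4]
grip_width: 0.0457
gripper_force: 40.0
```

jog_arm(dp=[[-29.3,-16.5,0],[-29.3,-16.5,0],[-29.3,-16.5,0],[0,0,0],[0,0,0]], turn=[0,0,0,0,0], fingers=[0,0,0,0,0])

```text
time_s: 5.0
ee_pos: [0.4218, 0.0551, 0.1411]
tcp_rot: [[1.0, -0.019, 0.0], [-0.019, -1.0, -0.0], [0.0, 0.0, -1.0]]
ft_force: [1.1, 0.2, -2.4]
grip_width: 0.0459
gripper_force: 40.0
```

```bash
python3 -c "
from h import *
tool_delta(422.3,54.4,11,-1.1)"
```

```text
t 5.0 pos [421.8  55.1 141.1] yaw -1.1 f [ 1.1  0.2 -2.4] w 45.9 gf 40.0 | dp [  0.4   0.6 130.1] turn -0.0
```

jog_arm(dp=[[0.4,0.6,20],[0,0,30],[0,0,30],[0,0,25],[0,0,15],[0,0,6],[0,0,4],[0,0,0],[0,0,0]], turn=[0,0,0,0,0,0,0,0,0], fingers=[0,0,0,0,0,0,0,0,0])

```text
time_s: 5.9
ee_pos: [0.4236, 0.0542, 0.0113]
tcp_rot: [[1.0, -0.02, 0.001], [-0.02, -1.0, 0.0], [0.001, -0.0, -1.0]]
ft_force: [0.0, 0.4, -3.2]
grip_width: 0.0458
gripper_force: 40.0
```

jog_arm(dp=[[0,0,1.3],[0,0,0],[0,0,0],[0,0,0],[0,0,0],[0,0,-10],[0,0,-25],[0,0,-35],[0,0,-40],[0,0,-30]], turn=[0,0,0,0,0,0,0,0,0,0], fingers=[0,0,1,1,1,1,1,1,1,1])

```text
time_s: 6.9
ee_pos: [0.4228, 0.0543, 0.1521]
tcp_rot: [[1.0, -0.02, 0.002], [-0.02, -1.0, 0.0], [0.002, -0.0, -1.0]]
ft_force: [0.8, -0.0, 0.1]
grip_width: 0.088
gripper_force: 0.0
```

```bash
cat >> h.py <<'E'
def look(tag):
    o,c=cap("top"); cv2.imwrite(f"pics/{tag}.png",c["color"]); W=world(c)
    S=cv2.cvtColor(c["color"],cv2.COLOR_BGR2HSV)[...,1]
    print("grips",*blob(W,(260,219,430,310),.015,.04,None,60),sep="\n")
    print("hone",*blob(W,(220,219,300,310),.022,.04,S<110),sep="\n")
    print("tote",*blob(W,(190,145,365,215),.082,.1,None,100),sep="\n")
    return c,W
E
python3 -c "
from h import *
look('a'); tool_delta(491,-87,140,-4.8)"
```

```text
grips
(np.int32(74), array([ 535.1, -410.6,   31. ,   20.9,   85.2]), np.float64(0.0199), array([ 0.5354, -0.4093]))
(np.int32(296), array([492. , -86.9, 111.8,  24.2,  -4.9]), np.float64(0.0233), array([ 0.4886, -0.0869]))
(np.int32(296), array([ 467.4, -174.2,  111.3,   23.9,   14.8]), np.float64(0.0235), array([ 0.4663, -0.1744]))
(np.int32(311), array([ 448. , -271.5,  111.3,   25.8,   15.2]), np.float64(0.0232), array([ 0.4445, -0.2715]))
hone
tote
(np.int32(537), array([706.5, 171.9, 287.3, 142.9, -50.5]), np.float64(0.0961), array([0.7361, 0.1663]))
(np.int32(518), array([ 657.9, -107.6,  210.8,  146.7,  -87.5]), np.float64(0.0897), array([ 0.6631, -0.1123]))
t 6.95 pos [425.6  54.3 155.7] yaw -1.15 f [0.4 0.1 3.6] w 88.0 gf 0.0 | dp [ 68.1 140.   16.3] turn 3.65
```

jog_arm(dp=[[15.3,34.8,0],[15.3,34.8,0],[15.3,34.8,20],[15.3,34.8,30],[0,0,30],[0,0,0],[0,0,0]], turn=[0,0,0,0,3.8,0,0], fingers=[1,1,1,1,1,1,1])

```text
time_s: 7.65
ee_pos: [0.4799, -0.0856, 0.0695]
tcp_rot: [[0.996, -0.085, -0.002], [-0.085, -0.996, 0.001], [-0.002, -0.001, -1.0]]
ft_force: [0.1, -0.3, 0.1]
grip_width: 0.0873
gripper_force: 0.0
```

```bash
python3 -c "
from h import *
tool_delta(484,-86.2,4,-4.9)"
```

```text
t 7.65 pos [479.9 -85.6  69.5] yaw -4.88 f [ 0.1 -0.3  0.1] w 87.3 gf 0.0 | dp [ 4.3  0.3 65.5] turn 0.02
```

jog_arm(dp=[[4.3,0.3,25],[0,0,20],[0,0,12],[0,0,6],[0,0,2],[0,0,0],[0,0,0],[0,0,0],[0,0,0],[0,0,0]], turn=[0,0,0,0,0,0,0,0,0,0], fingers=[1,1,1,1,1,0,0,0,0,0])

```text
time_s: 8.65
ee_pos: [0.4854, -0.0869, 0.0046]
tcp_rot: [[0.996, -0.087, 0.0], [-0.087, -0.996, -0.0], [0.0, -0.0, -1.0]]
ft_force: [0.3, -0.9, 1.0]
grip_width: 0.0515
gripper_force: 0.0
```

jog_arm(dp=[[0,0,0],[0,0,0],[0,0,0],[0,0,-15],[0,0,-30],[0,0,-40],[0,0,-40],[0,0,-15],[0,0,0],[0,0,0]], turn=[0,0,0,0,0,0,0,0,-7.3,0], fingers=[0,0,0,0,0,0,0,0,0,0])

```text
time_s: 9.65
ee_pos: [0.4855, -0.0869, 0.145]
tcp_rot: [[0.999, 0.042, 0.001], [0.042, -0.999, -0.0], [0.001, 0.0, -1.0]]
ft_force: [-0.1, -0.0, -0.6]
grip_width: 0.0237
gripper_force: 40.0
```

```bash
python3 -c "
from h import *
tool_delta(647.5,-49.3,58,2.4)"
```

```text
t 9.65 pos [485.5 -86.9 145. ] yaw 2.41 f [-0.1 -0.  -0.6] w 23.7 gf 40.0 | dp [163.4 -30.8  87.2] turn 0.01
```

jog_arm(dp=[[27.2,-5.1,0],[27.2,-5.1,0],[27.2,-5.1,0],[27.2,-5.1,0],[27.2,-5.1,0],[27.2,-5.1,0],[0,0,15],[0,0,25],[0,0,20],[0,0,0]], turn=[0,0,0,0,0,0,0,0,0,0], fingers=[0,0,0,0,0,0,0,0,0,0])

```text
time_s: 10.65
ee_pos: [0.6427, -0.049, 0.0799]
tcp_rot: [[0.999, 0.038, -0.009], [0.038, -0.999, 0.002], [-0.009, -0.002, -1.0]]
ft_force: [-0.8, -0.6, -0.8]
grip_width: 0.024
gripper_force: 40.0
```

jog_arm(dp=[[0,0,15],[0,0,10],[0,0,4],[0,0,0],[0,0,0]], turn=[0,0,0,0,0], fingers=[0,0,0,0,0])

```text
time_s: 11.15
ee_pos: [0.6468, -0.0498, 0.0569]
tcp_rot: [[0.999, 0.04, 0.0], [0.04, -0.999, -0.0], [0.0, 0.0, -1.0]]
ft_force: [-3.4, -0.4, 10.9]
grip_width: 0.024
gripper_force: 40.0
```

jog_arm(dp=[[0,0,-0.5],[0,0,0],[0,0,0],[0,0,0],[0,0,-15],[0,0,-30],[0,0,-40],[0,0,-20],[0,0,0]], turn=[0,0,0,0,0,0,0,0,0], fingers=[0.45,0.45,0.45,0.45,0.45,0.45,0.45,0.45,0.45])

```text
time_s: 12.05
ee_pos: [0.65, -0.0501, 0.1656]
tcp_rot: [[0.999, 0.041, 0.008], [0.041, -0.999, -0.001], [0.008, 0.002, -1.0]]
ft_force: [0.1, 0.2, 0.4]
grip_width: 0.0396
gripper_force: 0.0
```

```bash
python3 -c "
from h import *
c,W=look('b'); tool_delta(459.6,-176.4,145,14.8)"
```

```text
grips
(np.int32(69), array([ 535.5, -411. ,   30.5,   20.9,   81.2]), np.float64(0.02), array([ 0.5352, -0.4118]))
(np.int32(304), array([ 467.5, -174.2,  111.3,   23.8,   14.9]), np.float64(0.0233), array([ 0.4639, -0.1743]))
(np.int32(313), array([ 448.2, -271.5,  111.3,   25.5,   13.6]), np.float64(0.0234), array([ 0.4446, -0.2716]))
hone
(np.int32(52), array([449.4,  69.2,  54.7,  11.6,  -0.9]), np.float64(0.0284), array([0.4494, 0.0721]))
tote
(np.int32(439), array([739.7, 136.2, 225.7,  55.8, -76.9]), np.float64(0.0962), array([0.738 , 0.1384]))
(np.int32(184), array([ 660.6, -180.6,  145.9,   65.4,    1.8]), np.float64(0.09), array([ 0.6523, -0.207 ]))
(np.int32(117), array([592.8, -44.7, 124.1,  56. ,  61.4]), np.float64(0.09), array([ 0.5866, -0.0328]))
t 12.1 pos [648.5 -49.8 163.3] yaw 2.33 f [-1.   0.  -0.1] w 39.8 gf 0.0 | dp [-194.   118.8   17.5] turn -12.47
```

View pics/b.png

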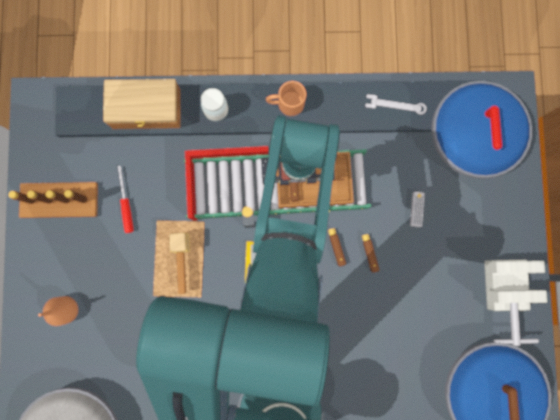

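The new grip sits in the bay-side half of the tote at (285,190), and the other two haven't moved. Going for the second grip.

jog_arm(dp=[[-27.7,17,0],[-27.7,17,0],[-27.7,17,0],[-27.7,17,0],[-27.7,17,0],[-27.7,17,20],[-27.7,17,30],[0,0,30],[0,0,10],[0,0,0]], turn=[0,0,0,0,0,0,0,-6.3,-6.2,0], fingers=[0.8,0.8,0.8,0.8,0.8,0.8,0.8,0.8,0.8,0.8])

```text
time_s: 13.1
ee_pos: [0.4554, -0.1752, 0.0683]
tcp_rot: [[0.967, 0.256, -0.006], [0.256, -0.967, 0.003], [-0.005, -0.005, -1.0]]
ft_force: [0.3, 0.6, -0.3]
grip_width: 0.0705
gripper_force: 0.0
```

```bash
python3 -c "
from h import *
tool_delta(459.8,-176.3,4,14.9)"
```

```text
t 13.1 pos [ 455.4 -175.2   68.3] yaw 14.84 f [ 0.3  0.6 -0.3] w 70.5 gf 0.0 | dp [ 4.3  2.5 64.2] turn -0.06
```

jog_arm(dp=[[3,1.8,25],[0,0,20],[0,0,12],[0,0,6],[0,0,1.5],[0,0,0],[0,0,0],[0,0,0],[0,0,0],[0,0,0]], turn=[0,0,0,0,0,0,0,0,0,0], fingers=[0.8,0.8,0.8,0.8,0.8,0,0,0,0,0])

```text
time_s: 14.1
ee_pos: [0.4617, -0.1774, 0.0067]
tcp_rot: [[0.967, 0.256, 0.0], [0.256, -0.967, -0.0], [0.0, 0.0, -1.0]]
ft_force: [-0.3, 0.9, 0.5]
grip_width: 0.0335
gripper_force: 0.0
```

jog_arm(dp=[[0,0,0],[0,0,0],[0,0,-15],[0,0,-30],[0,0,-40],[0,0,-40],[0,0,-15],[0,0,0],[0,0,0],[0,0,0]], turn=[0,0,0,0,0,0,0,6.3,6.2,0], fingers=[0,0,0,0,0,0,0,0,0,0])

```text
time_s: 15.1
ee_pos: [0.4614, -0.1773, 0.1464]
tcp_rot: [[0.999, 0.04, -0.0], [0.04, -0.999, 0.0], [-0.0, -0.0, -1.0]]
ft_force: [0.2, -0.1, 0.1]
grip_width: 0.0239
gripper_force: 40.0
```

```bash
python3 -c "
from h import *
c,W=look('c2'); tool_delta(650,-107.4,58,2.4)"
```

```text
grips
(np.int32(71), array([ 535.3, -410.8,   32.6,   18.3,   88.2]), np.float64(0.0202), array([ 0.5354, -0.4105]))
(np.int32(265), array([423.2,  40.8, 106.3,  17.5,  -1. ]), np.float64(0.0287), array([0.4217, 0.0408]))
hone
(np.int32(594), array([423.4,  53.8, 106.4,  43.5,  -1. ]), np.float64(0.0292), array([0.4242, 0.0537]))
tote
(np.int32(424), array([740.7, 131.6, 220.9,  29.8, -84.1]), np.float64(0.0963), array([0.7387, 0.13  ]))
(np.int32(520), array([ 658.1, -107.7,  210.6,  146.6,  -87.8]), np.float64(0.0896), array([ 0.6635, -0.1113]))
t 15.15 pos [ 461.3 -177.2  146.2] yaw 2.46 f [ 0.8 -0.6 -1.4] w 23.6 gf 40.0 | dp [191.6 -61.7  88.2] turn 0.06
```

jog_arm(dp=[[27.4,-8.8,0],[27.4,-8.8,0],[27.4,-8.8,0],[27.4,-8.8,0],[27.4,-8.8,0],[27.4,-8.8,0],[27.4,-8.8,0],[0,0,15],[0,0,25],[0,0,15]], turn=[0,0,0,0,0,0,0,0,0,0], fingers=[0,0,0,0,0,0,0,0,0,0])

```text
time_s: 16.15
ee_pos: [0.6485, -0.1076, 0.0886]
tcp_rot: [[0.999, 0.043, -0.004], [0.043, -0.999, 0.001], [-0.004, -0.001, -1.0]]
ft_force: [-0.5, -0.2, -1.7]
grip_width: 0.0238
gripper_force: 40.0
```

jog_arm(dp=[[0,0,15],[0,0,10],[0,0,5],[0,0,2],[0,0,0],[0,0,0]], turn=[0,0,0,0,0,0], fingers=[0,0,0,0,0,0])

```text
time_s: 16.75
ee_pos: [0.6512, -0.1082, 0.0601]
tcp_rot: [[0.999, 0.041, 0.001], [0.041, -0.999, -0.0], [0.001, 0.0, -1.0]]
ft_force: [-0.7, 0.4, -0.9]
grip_width: 0.0235
gripper_force: 40.0
```

jog_arm(dp=[[0,0,2.5],[0,0,0],[0,0,0],[0,0,0],[0,0,0],[0,0,-15],[0,0,-30],[0,0,-40],[0,0,-15],[0,0,0]], turn=[0,0,0,0,0,0,0,0,0,0], fingers=[0,0,0.45,0.45,0.45,0.45,0.45,0.45,0.45,0.45])

```text
time_s: 17.75
ee_pos: [0.6529, -0.1086, 0.1606]
tcp_rot: [[0.999, 0.041, 0.006], [0.041, -0.999, -0.002], [0.006, 0.002, -1.0]]
ft_force: [-0.8, 0.8, 0.9]
grip_width: 0.0397
gripper_force: 0.0
```

```bash
python3 -c "
from h import *
c,W=look('d'); tool_delta(440.4,-273.4,145,2.4)
c=dict(np.load('scene0.npz'))"
```

```text
grips
(np.int32(69), array([ 535.6, -410.7,   30.1,   20.7,   81. ]), np.float64(0.0209), array([ 0.5353, -0.4108]))
(np.int32(307), array([ 448.6, -272.1,  110.7,   25.4,   14. ]), np.float64(0.0232), array([ 0.447 , -0.2715]))
(np.int32(266), array([423.1,  40.8, 106.4,  17.5,  -0.9]), np.float64(0.0291), array([0.4229, 0.0408]))
hone
(np.int32(593), array([423.5,  53.8, 106.4,  43.5,  -0.9]), np.float64(0.0291), array([0.4222, 0.053 ]))
tote
(np.int32(412), array([740.3, 131.9, 221.1,  35.4, -83. ]), np.float64(0.0964), array([0.7382, 0.1328]))
(np.int32(146), array([655. , -31.6, 149.4,  62.1,  -1.1]), np.float64(0.0903), array([ 0.6722, -0.007 ]))
(np.int32(104), array([631.8, 237.7, 138.7,   6.6,   1.1]), np.float64(0.0952), array([0.6226, 0.237 ]))
t 17.8 pos [ 651.4 -108.2  158.2] yaw 2.33 f [ 0.   0.2 -0.9] w 39.4 gf 0.0 | dp [-217.6  156.5   12.8] turn -0.07
```

jog_arm(dp=[[-27.2,19.6,0],[-27.2,19.6,0],[-27.2,19.6,0],[-27.2,19.6,0],[-27.2,19.6,0],[-27.2,19.6,0],[-27.2,19.6,30],[-27.2,19.6,30],[0,0,20],[0,0,10]], turn=[0,0,0,0,0,0,0,0,-5.9,-5.8], fingers=[0.8,0.8,0.8,0.8,0.8,0.8,0.8,0.8,0.8,0.8])

```text
time_s: 18.8
ee_pos: [0.4361, -0.2722, 0.0633]
tcp_rot: [[0.97, 0.244, -0.005], [0.244, -0.97, 0.005], [-0.004, -0.006, -1.0]]
ft_force: [0.7, -0.6, 0.7]
grip_width: 0.07
gripper_force: 0.0
```

jog_arm(dp=[[0,0,0],[0,0,0]], turn=[0,0], fingers=[0.8,0.8])

```text
time_s: 19.0
ee_pos: [0.4388, -0.2728, 0.0658]
tcp_rot: [[0.971, 0.24, -0.002], [0.24, -0.971, 0.002], [-0.002, -0.002, -1.0]]
ft_force: [0.4, 0.8, 0.3]
grip_width: 0.0704
gripper_force: 0.0
```

```bash
python3 -c "
from h import *
c,W=look('e'); tool_delta(440.6,-273.7,4,14)"
```

```text
grips
(np.int32(72), array([ 534.2, -411.1,   32. ,   20.4,   88.3]), np.float64(0.0207), array([ 0.5354, -0.4112]))
(np.int32(87), array([ 485.1, -261.3,   34.8,   24.6,   24.6]), np.float64(0.0223), array([ 0.4848, -0.2612]))
(np.int32(265), array([423.2,  40.8, 106.2,  17.5,  -0.9]), np.float64(0.0295), array([0.4242, 0.0407]))
hone
(np.int32(596), array([423.4,  53.8, 106.2,  43.5,  -1. ]), np.float64(0.0292), array([0.4232, 0.0529]))
tote
(np.int32(536), array([706.8, 172. , 286.7, 140.8, -50.9]), np.float64(0.0962), array([0.7359, 0.1608]))
(np.int32(523), array([ 657.8, -107.7,  210.4,  146.6,  -87.7]), np.float64(0.0896), array([ 0.661 , -0.1122]))
t 19.05 pos [ 439.5 -273.2   66.5] yaw 13.91 f [ 0.2 -0.5 -0.3] w 70.5 gf 0.0 | dp [ 1.   0.8 62.5] turn -0.09
```

jog_arm(dp=[[0,0.4,25],[0,0,20],[0,0,12],[0,0,5],[0,0,1],[0,0,0],[0,0,0],[0,0,0],[0,0,0],[0,0,0]], turn=[0,0,0,0,0,0,0,0,0,0], fingers=[0.8,0.8,0.8,0.8,0.8,0,0,0,0,0])

```text
time_s: 20.05
ee_pos: [0.4399, -0.274, 0.0041]
tcp_rot: [[0.97, 0.242, 0.0], [0.242, -0.97, -0.0], [0.0, 0.0, -1.0]]
ft_force: [0.1, -0.1, -0.2]
grip_width: 0.0335
gripper_force: 0.0
```

jog_arm(dp=[[0,0,0],[0,0,0],[0,0,-15],[0,0,-30],[0,0,-40],[0,0,-40],[0,0,-15],[0,0,0],[0,0,0],[0,0,0]], turn=[0,0,0,0,0,0,0,5.9,5.7,0], fingers=[0,0,0,0,0,0,0,0,0,0])

```text
time_s: 21.05
ee_pos: [0.4396, -0.2738, 0.144]
tcp_rot: [[0.999, 0.042, 0.0], [0.042, -0.999, 0.0], [0.0, -0.0, -1.0]]
ft_force: [0.2, -0.6, -1.1]
grip_width: 0.0239
gripper_force: 40.0
```

```bash
python3 -c "
from h import *
c,W=look('f'); cv2.imwrite('pics/f2.png',c['color'][120:420]); tool_delta(652.4,-165.5,58,2.4)"
```

```text
grips
(np.int32(265), array([423.1,  40.8, 106.2,  17.5,  -0.9]), np.float64(0.0292), array([0.4242, 0.0407]))
hone
(np.int32(598), array([423.4,  53.8, 106.4,  43.5,  -0.9]), np.float64(0.029), array([0.4242, 0.0529]))
tote
(np.int32(424), array([740. , 130.8, 220.1,  23.7, -85.6]), np.float64(0.0959), array([0.7389, 0.1318]))
(np.int32(510), array([ 656.5, -107.9,  211.4,  149.6,  -88.1]), np.float64(0.0899), array([ 0.6596, -0.1117]))
(np.int32(101), array([627.1, 238.4, 129.1,   6.7,   1.8]), np.float64(0.0952), array([0.6141, 0.2371]))
t 21.1 pos [ 439.5 -273.7  143.7] yaw 2.55 f [ 0.  -0.8 -0.8] w 23.8 gf 40.0 | dp [217.5 -98.6  85.7] turn 0.15
```

View pics/f2.png

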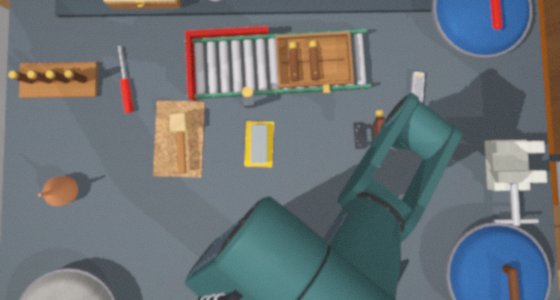

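Two grips are in the tote, at (293,60) and (314,60) in this crop. The hone is centred on the board at (259,144), and the third grip is in hand.

jog_arm(dp=[[27.2,-12.3,0],[27.2,-12.3,0],[27.2,-12.3,0],[27.2,-12.3,0],[27.2,-12.3,0],[27.2,-12.3,0],[27.2,-12.3,0],[27.2,-12.3,0],[0,0,20],[0,0,20]], turn=[0,0,0,0,0,0,0,0,0,0], fingers=[0,0,0,0,0,0,0,0,0,0])

```text
time_s: 22.1
ee_pos: [0.6542, -0.1657, 0.1033]
tcp_rot: [[0.999, 0.047, 0.001], [0.047, -0.999, -0.0], [0.001, 0.0, -1.0]]
ft_force: [-0.2, -0.2, -0.2]
grip_width: 0.0238
gripper_force: 40.0
```

jog_arm(dp=[[0,0,20],[0,0,15],[0,0,8],[0,0,4],[0,0,0],[0,0,0]], turn=[0,0,0,0,0,0], fingers=[0,0,0,0,0,0])

```text
time_s: 22.7
ee_pos: [0.6536, -0.1666, 0.0577]
tcp_rot: [[0.999, 0.043, 0.001], [0.043, -0.999, -0.0], [0.001, 0.0, -1.0]]
ft_force: [-0.3, -0.4, -0.9]
grip_width: 0.0239
gripper_force: 40.0
```

jog_arm(dp=[[0,0,3],[0,0,0],[0,0,0],[0,0,0],[0,0,0],[0,0,-15],[0,0,-30],[0,0,-40],[0,0,-15],[0,0,0]], turn=[0,0,0,0,0,0,0,0,0,0], fingers=[0,0,0.45,0.45,0.45,0.45,0.45,0.45,0.45,0.45])

```text
time_s: 23.7
ee_pos: [0.6552, -0.1671, 0.1576]
tcp_rot: [[0.999, 0.042, 0.006], [0.042, -0.999, -0.002], [0.006, 0.002, -1.0]]
ft_force: [0.1, -0.7, -0.4]
grip_width: 0.0395
gripper_force: 0.0
```

jog_arm(dp=[[2.3,24.5,0],[2.3,24.5,0],[2.3,24.5,0],[0,0,0],[0,0,0]], turn=[0,0,0,0,0], fingers=[0,0,0,0,0])

```text
time_s: 24.2
ee_pos: [0.6623, -0.2398, 0.1525]
tcp_rot: [[0.999, 0.041, -0.002], [0.041, -0.999, 0.001], [-0.002, -0.002, -1.0]]
ft_force: [-0.1, -0.7, 0.5]
grip_width: 0.0034
gripper_force: 0.0
```

```bash
cat >> h.py <<'E'
def wr():
    o,c=cap("wrist"); Tc=c["tool_from_camera"]; K=c["camera_matrix"]
    return o,c,Tc,K
E
python3 -c "
from h import *
c,W=look('g'); tool_delta(664,-240,66,2.4)
o,c=cap('wrist'); cv2.imwrite('pics/gw.png',c['color']); print(c['tool_from_camera'].round(3).tolist())"
```

```text
grips
(np.int32(69), array([ 535.3, -411.2,   32.8,   18.3,   88.8]), np.float64(0.021), array([ 0.5351, -0.4109]))
hone
tote
(np.int32(410), array([740. , 132.4, 221.4,  36.1, -81.9]), np.float64(0.0963), array([0.738 , 0.1373]))
(np.int32(356), array([657.5, -91.1, 177.4, 146.7, -87.7]), np.float64(0.0897), array([ 0.6671, -0.0622]))
t 24.25 pos [ 662.3 -239.1  152.8] yaw 2.39 f [0.  0.  0.3] w 0.8 gf 0.0 | dp [ 1.8  1.1 86.8] turn -0.01
[[0.0, -0.97, -0.245, 0.067], [1.0, -0.0, 0.0, 0.0], [-0.0, -0.245, 0.97, -0.163], [0.0, 0.0, 0.0, 1.0]]
```

View pics/gw.png

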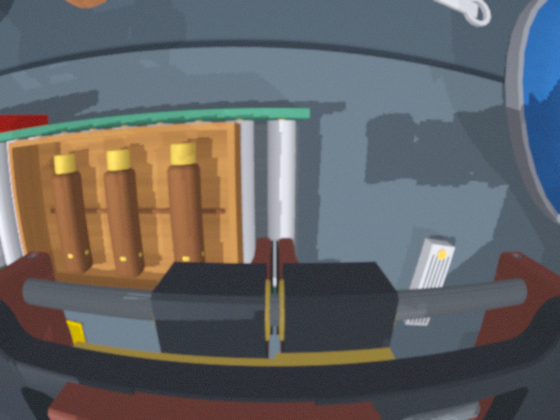

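All three grips lie flat in the tote at (68,215), (122,215) and (186,205). The closed fingers hang behind its rear wall at (245,200). Next I'll lower and push.

jog_arm(dp=[[1,0,20],[0,0,25],[0,0,20],[0,0,15],[0,0,5],[0,0,0],[0,-5,0],[0,-5,0],[0,-4,0],[0,-4,0]], turn=[0,0,0,0,0,0,0,0,0,0], fingers=[0,0,0,0,0,0,0,0,0,0])

```text
time_s: 25.3
ee_pos: [0.6635, -0.2211, 0.0695]
tcp_rot: [[0.999, 0.043, 0.001], [0.043, -0.999, -0.0], [0.001, 0.0, -1.0]]
ft_force: [0.5, 0.5, 0.3]
grip_width: 0.001
gripper_force: 0.0
```

jog_arm(dp=[[0,-6,0],[0,-7,0],[0,-8,0],[0,-9,0],[0,-10,0],[0,-10,0],[0,-10,0],[0,-10,0],[0,-10,0],[0,-10,0]], turn=[0,0,0,0,0,0,0,0,0,0], fingers=[0,0,0,0,0,0,0,0,0,0])

```text
time_s: 26.3
ee_pos: [0.6595, -0.1306, 0.0688]
tcp_rot: [[0.999, 0.043, 0.0], [0.043, -0.999, 0.0], [0.0, -0.0, -1.0]]
ft_force: [1.4, -2.5, 1.0]
grip_width: 0.0003
gripper_force: 1.1
```

```bash
python3 -c "
from h import *
c,W=look('i'); tool_delta(654,-8,66,2.4)"
```

```text
grips
(np.int32(68), array([ 535.4, -411.2,   32.3,   18.4,   87.4]), np.float64(0.0202), array([ 0.5353, -0.4108]))
hone
(np.int32(59), array([469.3,  52.9,  43.3,  14.5,  88.6]), np.float64(0.0287), array([0.4732, 0.0457]))
tote
(np.int32(412), array([739.2, 132.2, 221.7,  35.7, -81.9]), np.float64(0.0963), array([0.7382, 0.1346]))
(np.int32(233), array([696.9,  32.8, 221.3, 108.8, -50.2]), np.float64(0.0898), array([0.7206, 0.0518]))
(np.int32(104), array([631.6, 238.9, 138.8,   7.1,   2.1]), np.float64(0.0949), array([0.6159, 0.2373]))
t 26.35 pos [ 658.9 -128.8   68.7] yaw 2.47 f [ 0.1  1.7 -0.4] w 0.5 gf 0.0 | dp [   0.3 -120.9    2.9] turn 0.07
```

jog_arm(dp=[[0,-6,0],[0,-9,0],[0,-10,0],[0,-10,0],[0,-10,0],[0,-10,0],[0,-10,0],[0,-10,0],[0,-10,0],[0,-10,0]], turn=[0,0,0,0,0,0,0,0,0,0], fingers=[0,0,0,0,0,0,0,0,0,0])

```text
time_s: 27.35
ee_pos: [0.6553, -0.0357, 0.0689]
tcp_rot: [[0.999, 0.042, -0.0], [0.042, -0.999, 0.0], [-0.0, -0.0, -1.0]]
ft_force: [0.2, -1.6, -1.6]
grip_width: 0.0004
gripper_force: 0.8
```

jog_arm(dp=[[0,-8,0],[0,-6,0],[0,-5,0],[0,-4,0],[0,-4,0],[0,-4,0],[0,-4,0],[0,-4,0],[0,-2,0],[0,0,0]], turn=[0,0,0,0,0,0,0,0,0,0], fingers=[0,0,0,0,0,0,0,0,0,0])

```text
time_s: 28.35
ee_pos: [0.6538, 0.0049, 0.069]
tcp_rot: [[0.999, 0.043, 0.0], [0.043, -0.999, 0.001], [0.0, -0.001, -1.0]]
ft_force: [0.2, 0.3, -1.0]
grip_width: 0.0005
gripper_force: 0.0
```

```bash
python3 -c "
from h import *
c,W=look('j'); tool_delta(653,13,66,2.4)"
```

```text
grips
(np.int32(69), array([ 535.3, -410.9,   33.5,   18.5,   88.4]), np.float64(0.0209), array([ 0.5352, -0.4113]))
hone
tote
(np.int32(292), array([738.9, 164.3, 154.4,  22.5, -84.8]), np.float64(0.0962), array([0.7368, 0.169 ]))
(np.int32(289), array([646.9, 155.7, 146.4, 134.7,   2.2]), np.float64(0.0894), array([0.6656, 0.1904]))
(np.int32(110), array([639.2, 239.4, 153.9,   7.6,   2.4]), np.float64(0.0953), array([0.6206, 0.2379]))
t 28.4 pos [653.9   4.7  69. ] yaw 2.44 f [0.1 0.1 0.2] w 0.3 gf 0.0 | dp [-0.6 -8.3  3. ] turn 0.04
```

jog_arm(dp=[[0,-2,0],[0,-2,0],[0,-2,0],[0,-2,0],[0,-1.5,0],[0,-1,0],[0,0,0]], turn=[0,0,0,0,0,0,0], fingers=[0,0,0,0,0,0,0])

```text
time_s: 29.1
ee_pos: [0.6531, 0.0151, 0.0689]
tcp_rot: [[0.999, 0.043, -0.0], [0.043, -0.999, 0.0], [-0.0, -0.0, -1.0]]
ft_force: [-0.1, -0.0, -0.5]
grip_width: 0.0005
gripper_force: 0.1
```

jog_arm(dp=[[0,-1,0],[0,-1,0],[0,-1,0],[0,0,0]], turn=[0,0,0,0], fingers=[0,0,0,0])

```text
time_s: 29.5
ee_pos: [0.6529, 0.018, 0.0688]
tcp_rot: [[0.999, 0.042, -0.0], [0.042, -0.999, 0.0], [-0.0, -0.0, -1.0]]
ft_force: [0.2, 0.1, 1.3]
grip_width: 0.0003
gripper_force: 0.2
```

jog_arm(dp=[[0,-1,0],[0,-1,0],[0,-1,0],[0,0,0]], turn=[0,0,0,0], fingers=[0,0,0,0])

```text
time_s: 29.9
ee_pos: [0.6528, 0.0187, 0.0689]
tcp_rot: [[0.999, 0.043, -0.0], [0.043, -0.999, -0.003], [-0.001, 0.003, -1.0]]
ft_force: [0.9, -8.5, -0.4]
grip_width: 0.0005
gripper_force: 4.2
```

```bash
python3 -c "
from h import *
c,W=look('k'); tool_delta(653,13,66,2.4)
o,c=cap('wrist'); cv2.imwrite('pics/kw.png',c['color'])"
```

```text
grips
(np.int32(66), array([ 535.3, -410.9,   31. ,   18.1,   88. ]), np.float64(0.0213), array([ 0.5352, -0.4085]))
hone
tote
(np.int32(633), array([6.553e+02, 1.753e+02, 1.848e+02, 1.309e+02, 3.000e-01]), np.float64(0.0931), array([0.7154, 0.2036]))
t 29.95 pos [652.8  18.8  68.9] yaw 2.46 f [-1.2 -7.9  1.2] w 0.2 gf 4.1 | dp [-0.1  5.8  2.9] turn 0.06
```

View pics/kw.png

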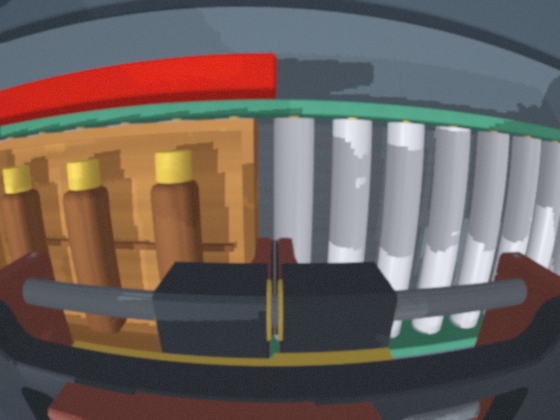

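The wrench now reads about 8 N against the stop, so the tote is home with the grips still inside. I'll back off and look from above.

jog_arm(dp=[[0,3,0],[0,8,0],[0,15,0],[0,10,-15],[0,0,-40],[0,0,-40],[0,0,-35],[0,0,0]], turn=[0,0,0,0,0,0,0,0], fingers=[0,0,0,0,0,0,0,1])

```text
time_s: 30.8
ee_pos: [0.6584, -0.0165, 0.2062]
tcp_rot: [[0.999, 0.042, 0.011], [0.042, -0.999, -0.001], [0.011, 0.002, -1.0]]
ft_force: [0.2, 0.0, -0.1]
grip_width: 0.0053
gripper_force: 0.0
```

jog_arm(dp=[[-21,-30,0],[-21,-30,0],[-21,-30,0],[-21,-30,0],[-21,-30,0],[-21,-30,0],[-21,-30,0],[-21,-30,0],[0,0,0],[0,0,0]], turn=[0,0,0,0,0,0,0,0,0,0], fingers=[1,1,1,1,1,1,1,1,1,1])

```text
time_s: 31.8
ee_pos: [0.4762, 0.2175, 0.1991]
tcp_rot: [[0.999, 0.044, 0.0], [0.044, -0.999, -0.0], [0.0, 0.0, -1.0]]
ft_force: [0.6, 0.3, -0.1]
grip_width: 0.0851
gripper_force: 0.0
```

```bash
python3 -c "
from h import *
c,W=look('l'); tool_delta(437.2,274.3,26,2.9)
H=cv2.cvtColor(c['color'],cv2.COLOR_BGR2HSV)[...,0]
print('mallet',*blob(W,(150,215,210,300),.07,.1,minn=10),*blob(W,(150,245,210,300),.04,.07,minn=10),sep='\n')
m=~((H<6)|(H>172)); print('tote norred',*blob(W,(190,145,365,215),.08,.1,m,80),sep='\n')
print('bolt',*blob(W,(235,200,262,228),.13,.16,minn=5))
cv2.imwrite('pics/l2.png',cv2.resize(c['color'][140:300,140:400],(780,480)))"
```

```text
grips
(np.int32(72), array([ 535. , -411.4,   31.3,   18.4,   88.9]), np.float64(0.0214), array([ 0.5353, -0.4098]))
(np.int32(263), array([423.2,  40.8, 106.3,  17.5,  -1. ]), np.float64(0.0291), array([0.4242, 0.0407]))
hone
(np.int32(597), array([423.4,  53.8, 106.3,  43.5,  -0.9]), np.float64(0.0292), array([0.422 , 0.0531]))
tote
(np.int32(932), array([662.2, 130.1, 224.9, 174.4, -87.9]), np.float64(0.0929), array([0.7191, 0.1554]))
t 31.85 pos [476.8 217.  199. ] yaw 2.45 f [ 0.6 -0.1 -0.5] w 87.0 gf 0.0 | dp [-37.2 -59.  173. ] turn -0.45
mallet
(np.int32(301), array([396. , 272.9, 103.7,  23. ,   2.7]), np.float64(0.0539), array([0.395 , 0.2715]))
tote norred
(np.int32(502), array([647.8, 132.4, 211.2, 147.7, -87.7]), np.float64(0.0897), array([0.6773, 0.1719]))
bolt (np.int32(86), array([563. ,  79.1,  26.4,  25.8, -72. ]), np.float64(0.1439), array([0.5626, 0.0794]))
```

View pics/l2.png

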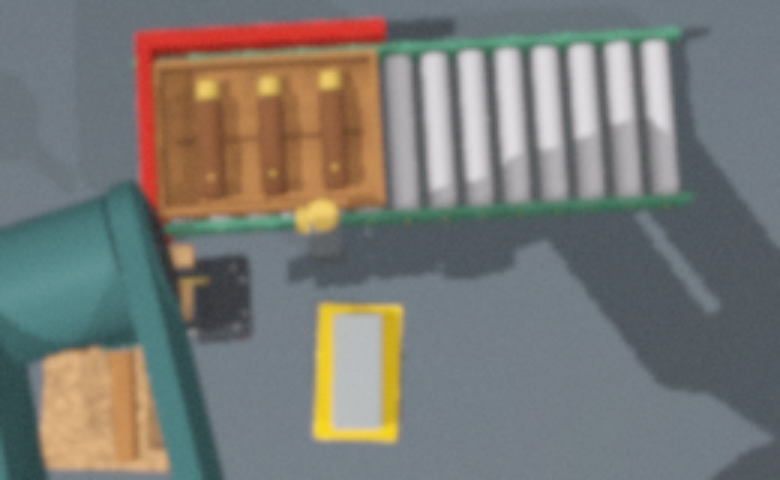

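The tote is against the stop: its measured centre (648,132) matches the predicted home (648,132). The lug sits just left of the bolt head at (320,215). Now for the mallet.

jog_arm(dp=[[-18,-29.5,0],[-18,-29.5,0],[0,0,25],[0,0,40],[0,0,30],[0,0,0],[0,0,0]], turn=[0,-0.4,0,0,0,0,0], fingers=[0.8,0.8,0.8,0.8,0.8,0.8,0.8], newtons=60)

```text
time_s: 32.55
ee_pos: [0.4387, 0.2741, 0.104]
tcp_rot: [[0.999, 0.048, -0.001], [0.048, -0.999, -0.0], [-0.001, 0.0, -1.0]]
ft_force: [0.6, -0.1, 0.4]
grip_width: 0.0706
gripper_force: 0.0
```

```bash
python3 -c "
from h import *
tool_delta(437.2,274.3,26,2.9)"
```

```text
t 32.55 pos [438.7 274.1 104. ] yaw 2.75 f [ 0.6 -0.1  0.4] w 70.6 gf 0.0 | dp [-1.4 -0.3 78. ] turn -0.15
```

jog_arm(dp=[[-0.5,0,25],[0,0,25],[0,0,17],[0,0,8],[0,0,3],[0,0,0],[0,0,0],[0,0,0],[0,0,0],[0,0,0]], turn=[0,0,0,0,0,0,0,0,0,0], fingers=[0.8,0.8,0.8,0.8,0.8,0,0,0,0,0])

```text
time_s: 33.55
ee_pos: [0.4376, 0.275, 0.0262]
tcp_rot: [[0.999, 0.049, 0.0], [0.049, -0.999, 0.0], [0.001, -0.0, -1.0]]
ft_force: [-1.2, 0.8, 0.9]
grip_width: 0.0338
gripper_force: 0.0
```

jog_arm(dp=[[0,0,0],[0,0,0],[0,0,0],[0,0,0],[0,0,-5],[0,0,-15],[0,0,-20],[0,0,0],[0,0,0]], turn=[0,0,0,0,0,0,0,0,0], fingers=[0,0,0,0,0,0,0,0,0])

```text
time_s: 34.45
ee_pos: [0.4375, 0.2749, 0.0658]
tcp_rot: [[0.999, 0.049, 0.0], [0.049, -0.999, 0.0], [0.0, -0.0, -1.0]]
ft_force: [-0.5, -0.1, -2.8]
grip_width: 0.0217
gripper_force: 59.9
```

jog_arm(dp=[[0,0,-25],[0,0,-30],[0,0,-30],[0,0,-30],[0,0,-20],[0,0,0],[0,0,0]], turn=[0,0,0,0,0,0,0], fingers=[0,0,0,0,0,0,0])

```text
time_s: 35.15
ee_pos: [0.4368, 0.2745, 0.1996]
tcp_rot: [[0.999, 0.049, -0.001], [0.049, -0.999, -0.001], [-0.001, 0.0, -1.0]]
ft_force: [-0.2, 0.5, -3.0]
grip_width: 0.0218
gripper_force: 59.9
```

jog_arm(dp=[[9.5,28.8,0],[9.5,28.8,0],[9.5,28.8,0],[9.5,28.8,0],[9.5,28.8,0],[9.5,28.8,0],[9.2,28.8,0],[0,0,0],[0,0,0]], turn=[0,0,0,0,0,0,0,0,0], fingers=[0,0,0,0,0,0,0,0,0])

```text
time_s: 36.05
ee_pos: [0.5122, 0.0763, 0.1987]
tcp_rot: [[0.999, 0.048, -0.004], [0.048, -0.999, 0.0], [-0.004, -0.001, -1.0]]
ft_force: [-0.5, 0.3, -2.7]
grip_width: 0.0217
gripper_force: 59.9
```

```bash
python3 -c "
from h import *
o,c=cap('top'); W=world(c); tool_delta(513.5,76.9,170,2.8)
print('malhead',*blob(W,(200,170,300,260),.22,.30,minn=10),sep='\n')
o,s=cap('scene'); np.savez('s1.npz',**s); cv2.imwrite('pics/m.png',cv2.resize(s['color'][120:290,200:430],(690,510)))"
```

```text
t 36.1 pos [512.1  77.  199.1] yaw 2.79 f [ 0.8 -0.3 -3.2] w 22.0 gf 59.9 | dp [ 1.5  0.2 29. ] turn -0.01
malhead
(np.int32(16), array([486. , 127.3,  16.8,   5.2, -81.3]), np.float64(0.2958), array([0.4849, 0.128 ]))
(np.int32(193), array([460.3,  72.7,  56.3,  33.6, -14.2]), np.float64(0.2275), array([0.4579, 0.0719]))
```

View pics/m.png

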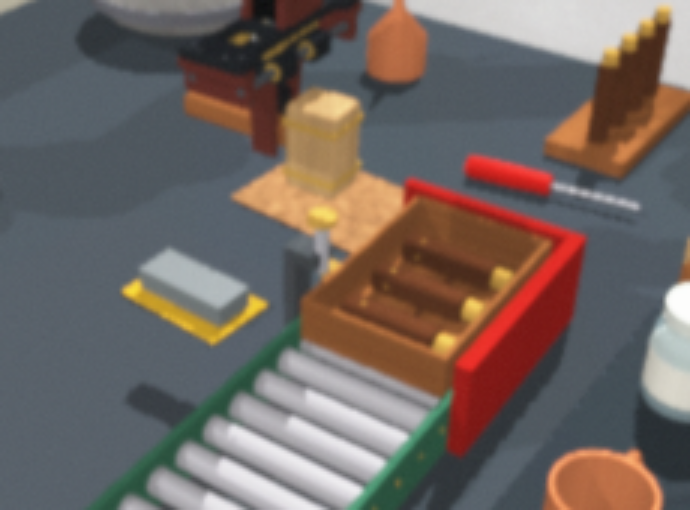

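The mallet hangs level with its head at (322,150), directly above the bolt at (322,215). The tote is home with three grips in it. Pressing down now.

jog_arm(dp=[[1,0,12],[0,0,12],[0,0,5],[0,0,4],[0,0,4],[0,0,4],[0,0,0]], turn=[0,0,0,0,0,0,0], fingers=[0,0,0,0,0,0,0])

```text
time_s: 36.85
ee_pos: [0.5144, 0.077, 0.1597]
tcp_rot: [[0.999, 0.049, 0.0], [0.049, -0.999, 0.0], [0.0, -0.0, -1.0]]
ft_force: [-1.3, -0.0, -2.9]
grip_width: 0.0216
gripper_force: 59.9
```

jog_arm(dp=[[0,0,4],[0,0,4],[0,0,4],[0,0,3],[0,0,2],[0,0,1],[0,0,0]], turn=[0,0,0,0,0,0,0], fingers=[0,0,0,0,0,0,0])

```text
time_s: 37.55
ee_pos: [0.5149, 0.0769, 0.1417]
tcp_rot: [[0.999, 0.049, 0.0], [0.049, -0.999, 0.0], [0.0, -0.0, -1.0]]
ft_force: [-0.9, 0.4, 1.4]
grip_width: 0.0214
gripper_force: 59.9
```

jog_arm(dp=[[0,0,1.5],[0,0,1.5],[0,0,0]], turn=[0,0,0], fingers=[0,0,0])

```text
time_s: 37.85
ee_pos: [0.5149, 0.0769, 0.1389]
tcp_rot: [[0.999, 0.049, 0.001], [0.049, -0.999, 0.0], [0.001, -0.0, -1.0]]
ft_force: [-0.5, 0.3, 3.4]
grip_width: 0.0217
gripper_force: 59.9
```

```bash
python3 -c "
from h import *
o,s=cap('scene'); tool_delta(513,77,139,2.8); cv2.imwrite('pics/n.png',cv2.resize(s['color'][130:230,250:380],(780,600)))"
```

```text
t 37.9 pos [514.9  76.8 138.9] yaw 2.83 f [-1.   0.5  4.6] w 21.5 gf 59.9 | dp [-1.8 -0.2 -0.1] turn 0.03
```

View pics/n.png

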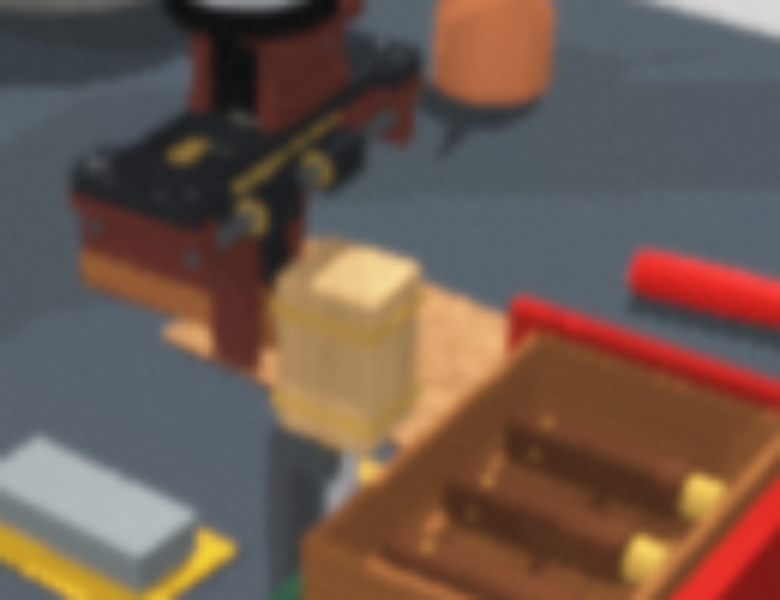

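The head is on the bolt, slightly tilted and nearly down. I'll keep pressing until the force shows the hard stop.

jog_arm(dp=[[0,0,1],[0,0,1],[0,0,1],[0,0,0]], turn=[0,0,0,0], fingers=[0,0,0,0])

```text
time_s: 38.3
ee_pos: [0.5148, 0.077, 0.1382]
tcp_rot: [[0.999, 0.05, 0.001], [0.05, -0.999, 0.0], [0.002, -0.0, -1.0]]
ft_force: [-9.1, 0.9, 25.3]
grip_width: 0.022
gripper_force: 60.0
```

jog_arm(dp=[[0,0,1],[0,0,1],[0,0,0]], turn=[0,0,0], fingers=[0,0,0])

```text
time_s: 38.6
ee_pos: [0.514, 0.077, 0.1365]
tcp_rot: [[0.999, 0.05, 0.0], [0.05, -0.999, 0.0], [0.0, -0.0, -1.0]]
ft_force: [-12.6, 0.6, 30.7]
grip_width: 0.0217
gripper_force: 60.0
```

jog_arm(dp=[[0,0,-5],[0,0,-15],[0,0,-25],[0,0,-20],[-9.5,-28.8,0],[-9.5,-28.8,0],[-9.5,-28.8,0],[-9.5,-28.8,0],[-9.5,-28.8,0],[-9.5,-28.8,0]], turn=[0,0,0,0,0,0,0,0,0,0], fingers=[0,0,0,0,0,0,0,0,0,0])

```text
time_s: 39.6
ee_pos: [0.4481, 0.2474, 0.1979]
tcp_rot: [[0.999, 0.049, -0.001], [0.049, -0.999, -0.001], [-0.001, 0.0, -1.0]]
ft_force: [0.1, -0.3, -3.2]
grip_width: 0.0216
gripper_force: 60.0
```

jog_arm(dp=[[-9.5,-28.8,0],[0,0,0],[0,0,0],[0,0,0]], turn=[0,0,0,0], fingers=[0,0,0,0])

```text
time_s: 40.0
ee_pos: [0.4382, 0.2741, 0.1983]
tcp_rot: [[0.999, 0.049, -0.001], [0.049, -0.999, -0.001], [-0.001, 0.001, -1.0]]
ft_force: [0.8, 0.5, -3.0]
grip_width: 0.0217
gripper_force: 60.0
```

```bash
python3 -c "
from h import *
c,W=look('o'); tool_delta(437.5,275,27,2.8)
print('bolt',*blob(W,(235,200,262,228),.108,.16,minn=5))
o,s=cap('scene'); cv2.imwrite('pics/o2.png',cv2.resize(s['color'][100:250,200:400],(800,600)))"
```

```text
grips
(np.int32(73), array([ 535.2, -410.6,   30.5,   18.6,   88.5]), np.float64(0.0204), array([ 0.535 , -0.4111]))
(np.int32(265), array([423.1,  40.8, 106.3,  17.5,  -1. ]), np.float64(0.0293), array([0.4242, 0.0408]))
hone
(np.int32(596), array([423.4,  53.8, 106.4,  43.5,  -1. ]), np.float64(0.0292), array([0.4221, 0.0532]))
tote
(np.int32(1026), array([659.4, 130.9, 229.6, 180.3, -86.8]), np.float64(0.0922), array([0.7176, 0.1484]))
t 40.05 pos [438.3 274.  198.4] yaw 2.78 f [ 0.2  1.1 -3.1] w 21.6 gf 60.0 | dp [ -0.7  -1.1 171.4] turn -0.02
bolt (np.int32(84), array([562.1,  79.1,  27. ,  26.1,  10. ]), np.float64(0.1168), array([0.5626, 0.0784])) (np.int32(5), array([542. ,  80. ,   8.3,   5.6,  88. ]), np.float64(0.1085), array([0.5418, 0.0787]))
```

View pics/o2.png

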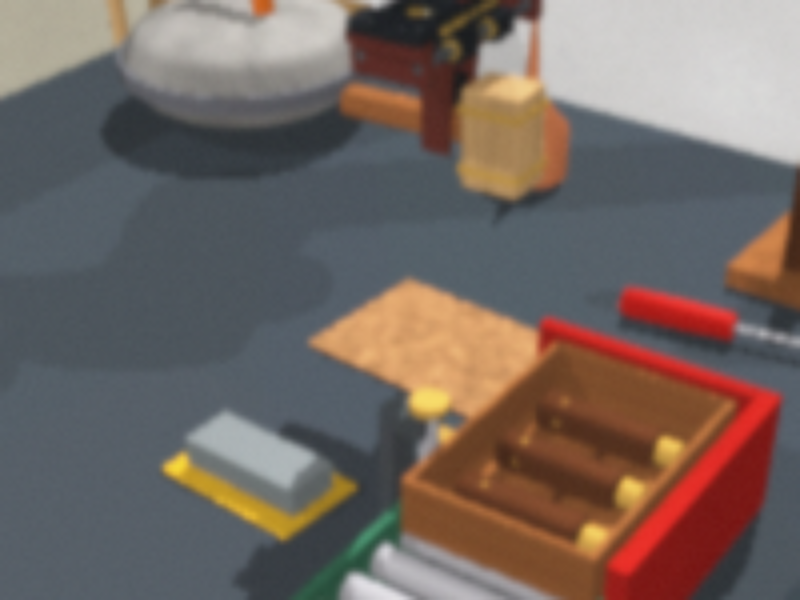

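The bolt head now reads 116.8 mm, which is fully down (117 expected). The mallet hangs near level above the mat at (505,135), so I'll set it down.

jog_arm(dp=[[-0.7,-1,25],[0,0,35],[0,0,35],[0,0,30],[0,0,20],[0,0,12],[0,0,7],[0,0,4],[0,0,0],[0,0,0]], turn=[0,0,0,0,0,0,0,0,0,0], fingers=[0,0,0,0,0,0,0,0,0,0])

```text
time_s: 41.1
ee_pos: [0.4381, 0.2762, 0.0317]
tcp_rot: [[0.999, 0.049, 0.001], [0.049, -0.999, 0.001], [0.001, -0.001, -1.0]]
ft_force: [-0.6, 0.0, -2.7]
grip_width: 0.0216
gripper_force: 60.0
```

jog_arm(dp=[[0,0,2],[0,0,1.5],[0,0,1],[0,0,0]], turn=[0,0,0,0], fingers=[0,0,0,0])

```text
time_s: 41.5
ee_pos: [0.4373, 0.2759, 0.0264]
tcp_rot: [[0.999, 0.049, -0.0], [0.049, -0.999, 0.0], [-0.0, -0.0, -1.0]]
ft_force: [-1.2, -0.1, -2.2]
grip_width: 0.0219
gripper_force: 60.0
```

jog_arm(dp=[[0,0,1],[0,0,0.5],[0,0,0]], turn=[0,0,0], fingers=[0,0,0])

```text
time_s: 41.8
ee_pos: [0.4373, 0.2759, 0.0248]
tcp_rot: [[0.999, 0.049, -0.0], [0.049, -0.999, 0.0], [-0.0, -0.0, -1.0]]
ft_force: [-0.4, 0.4, -3.9]
grip_width: 0.0219
gripper_force: 60.0
```

jog_arm(dp=[[0,0,1],[0,0,1],[0,0,0]], turn=[0,0,0], fingers=[0,0,0])

```text
time_s: 42.1
ee_pos: [0.4373, 0.2759, 0.0244]
tcp_rot: [[0.999, 0.05, 0.0], [0.05, -0.999, 0.0], [0.0, -0.0, -1.0]]
ft_force: [-5.5, -2.3, 16.3]
grip_width: 0.0216
gripper_force: 60.0
```

```bash
python3 -c "
from h import *
o,s=cap('scene'); tool_delta(437.5,275,27,2.8)
W=world(s); m=(W[...,0]>.44)&(W[...,0]<.54)&(W[...,1]>.23)&(W[...,1]<.33)&(W[...,2]>.075)&(W[...,2]<.1)
P=W[m]; A=np.c_[P[:,:2]-[.487,.277],np.ones(len(P))]
T=P[P[:,2]>np.median(P[:,2])-.003]; A=np.c_[T[:,:2]-[.487,.277],np.ones(len(T))]
print(len(T),np.linalg.lstsq(A,T[:,2],rcond=None)[0])
cv2.imwrite('pics/p.png',cv2.resize(s['color'][120:220,250:380],(780,600)))"
```

```text
t 42.15 pos [437.3 275.9  24.3] yaw 2.84 f [-3.4 -2.8 16. ] w 21.8 gf 60.0 | dp [ 0.2  0.9 -2.7] turn 0.04
134 [-0.03168365 -0.02712066  0.08305129]
```

View pics/p.png

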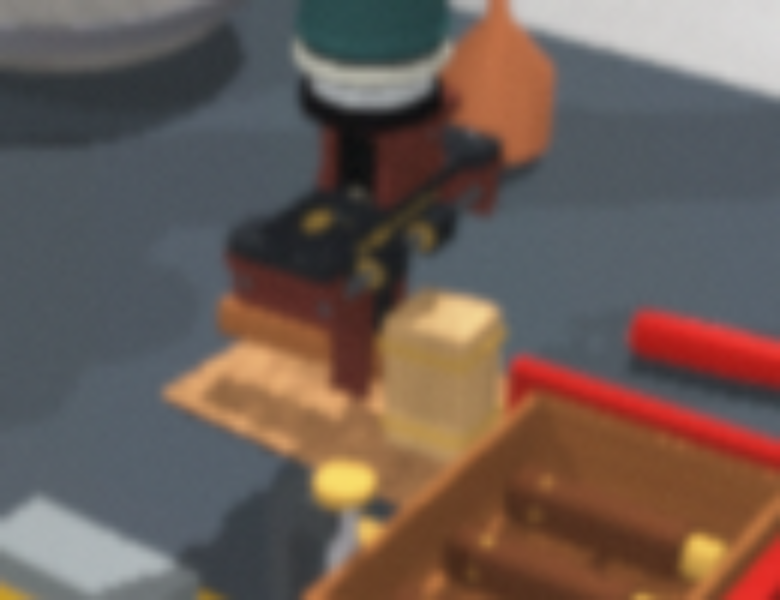

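The mallet stands flat on the mat with contact at 16 N. Releasing and retreating.

jog_arm(dp=[[0,0,-1],[0,0,0],[0,0,0],[0,0,0],[0,0,0],[0,0,0],[0,0,-10],[0,0,-25],[0,0,-40],[0,0,-40]], turn=[0,0,0,0,0,0,0,0,0,0], fingers=[0,0.8,0.8,0.8,0.8,0.8,0.8,0.8,0.8,0.8])

```text
time_s: 43.15
ee_pos: [0.4368, 0.2756, 0.1403]
tcp_rot: [[0.999, 0.049, -0.001], [0.049, -0.999, -0.0], [-0.001, 0.0, -1.0]]
ft_force: [1.3, -0.1, 0.5]
grip_width: 0.07
gripper_force: 0.0
```

jog_arm(dp=[[0,0,-40],[0,0,-30],[0,25,0],[0,40,0],[0,40,0],[0,40,0],[0,40,0],[0,40,0],[0,30,0],[0,0,0]], turn=[0,0,0,0,0,0,0,0,0,0], fingers=[0.8,0.8,0.8,0.8,0.8,0.8,0.8,0.8,0.8,0.8])

```text
time_s: 44.15
ee_pos: [0.4503, 0.0182, 0.2096]
tcp_rot: [[0.999, 0.046, 0.001], [0.046, -0.999, -0.001], [0.001, 0.001, -1.0]]
ft_force: [0.3, 1.1, 0.2]
grip_width: 0.0704
gripper_force: 0.0
```

jog_arm(dp=[[0,40,0],[0,40,0],[0,40,0],[0,40,0],[0,40,0],[0,0,0],[0,0,0],[0,0,0],[0,0,0],[0,0,0]], turn=[0,0,0,0,0,0,0,0,0,0], fingers=[0.8,0.8,0.8,0.8,0.8,0.8,0.8,0.8,0.8,0.8])

```text
time_s: 45.15
ee_pos: [0.4598, -0.1773, 0.2089]
tcp_rot: [[0.999, 0.051, -0.0], [0.051, -0.999, 0.0], [-0.0, -0.0, -1.0]]
ft_force: [0.2, -0.2, 0.2]
grip_width: 0.0706
gripper_force: 0.0
```

```bash
python3 -c "
from h import *
c,W=look('q'); tool_delta(437.5,275,27,2.8)
H=cv2.cvtColor(c['color'],cv2.COLOR_BGR2HSV)[...,0]
m=~((H<6)|(H>172)); print('tote',*blob(W,(190,145,365,215),.08,.1,m,80),sep='\n')
print('mallet',*blob(W,(150,215,210,300),.07,.1,minn=10),*blob(W,(150,245,210,300),.04,.07,minn=10),sep='\n')
print('bolt',*blob(W,(235,200,262,228),.108,.16,minn=5))
print('feeler',*blob(W,(400,180,435,235),.01,.04))"
```

```text
grips
(np.int32(69), array([ 535.4, -410.4,   32.5,   17.9,   88.7]), np.float64(0.0201), array([ 0.5353, -0.4103]))
(np.int32(264), array([423.2,  40.8, 106.1,  17.5,  -1. ]), np.float64(0.0292), array([0.4242, 0.0408]))
hone
(np.int32(596), array([423.4,  53.8, 106.3,  43.6,  -1. ]), np.float64(0.0292), array([0.4244, 0.053 ]))
tote
(np.int32(1024), array([661.1, 130.4, 228.1, 177.7, -86.9]), np.float64(0.0926), array([0.7176, 0.1467]))
t 45.2 pos [ 459.9 -177.5  208.9] yaw 2.91 f [-0.3  1.  -0.2] w 70.4 gf 0.0 | dp [   0.7 -453.   182.1] turn 0.11
tote
(np.int32(570), array([647.8, 132.2, 210.8, 148.3, -87.7]), np.float64(0.0896), array([0.6497, 0.1532]))
mallet
(np.int32(20), array([557.4, 239.8,  13.2,   7.3, -88.4]), np.float64(0.0932), array([0.5552, 0.2388]))
(np.int32(305), array([488.9, 276.3,  52.4,  45.4,   2.3]), np.float64(0.0837), array([0.4888, 0.275 ]))
(np.int32(355), array([404.5, 273.6, 120. ,  26.6,   1.1]), np.float64(0.0539), array([0.4035, 0.2716]))
bolt (np.int32(83), array([561.1,  79.4,  26.8,  25. ,   1.1]), np.float64(0.1163), array([0.5631, 0.0804])) (np.int32(5), array([542.4,  67.3,   6. ,   3.7,  25.7]), np.float64(0.1101), array([0.5418, 0.0677]))
feeler (np.int32(375), array([ 575.1, -415.6,  100. ,   32.9,   -6.3]), np.float64(0.0198), array([ 0.5742, -0.4147]))
```

View pics/q.png

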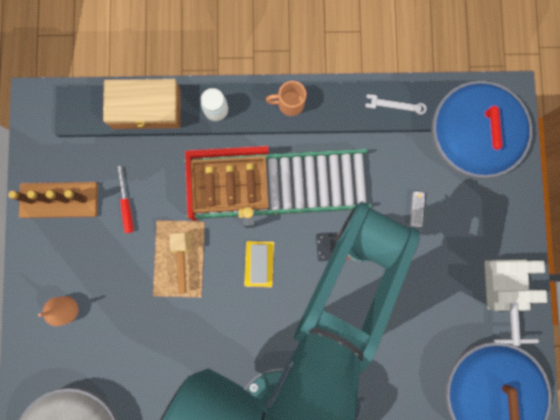

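The final view shows everything in place. Three grips are in the tote (208–250,185), which is home against the red stop; the bolt is down, the hone is on its board (259,264), the mallet is on its mat (180,262), and the bystanders haven't moved. Handing in.

```bash
python3 -c "
from h import *
print(manip.sign_off())"
```

```text
the job is handed in; nothing more can be done
None
```

The job is done and handed in at about 45 s of the 208 s: the hone is on its board, all three grips found on the bench are in the tote, the tote is home, the bolt is fully down (driven with the mallet), the mallet is back on its mat, and the feeler block and screwdriver were left alone.

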